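# Draw the sagging bolt of the fuse-board guard and hold its gate ajar

### The job

Open the small mesh gate of the fuse-board guard: its barrel bolt hangs on one screw, so the worn notch near the bolt's nose has dropped over the bent-up lip of the keeper; lift the bolt over the lip as you pull it back well clear of the keeper, without wrenching at the keeper and with the gate still shut. Then swing the gate ajar towards you, about a hand's width (10 cm) at its free edge, and finish while holding it there against its closing spring, still and with the bolt kept drawn. Leave everything else on the shelf alone.

Things in the scene. Friction and masses are not known exactly. Their poses are not given: they have to be found in the camera images.
- guard: fixed open-topped pen of grey steel posts and wire mesh round a fuse board, 370 mm wide, 225 deep, 205 high. Origin on the shelf under the middle of the gateway, in the gate's mid-plane; x points into the pen (away from the robot), y to the left, z up. The gate hangs on the left (+y) post and bolts to the right post; shut, it lies along y, its front face at x = -12 mm, top 195 mm high
- gate_hinge (a point): point on the gate's upright hinge axis, 175 mm above the shelf (12 mm in front of the guard's origin, 155 mm to its left). The gate's free edge is 305 mm from it
- gate_edge (a point): top front corner of the gate's free (right) edge, 195 mm above the shelf; seen from above, the line from it to gate_hinge runs along the gate (guard y when shut)
- gate (a joint): swing of the gate in rad: 0 shut, positive as its free edge comes out towards the robot (clockwise seen from above), range 0 to 1.3; at 0.33 rad the free edge stands 10 cm out. A spring shuts it (0.5 Nm when shut, 0.7 Nm at 0.4 rad). It cannot open while the bolt is in the keeper
- barrel (a joint): tilt in rad of bolt and barrel (plate with two straps on the front of the gate's top rail) about its one screw, 170 mm along the gate from the hinge axis, 175 mm high: 0 level, negative nose (right end) down, range -0.12 to 0.04; left alone it hangs at -0.12. The notch leaves the lip above -0.066. With the bolt shot, the knob rises 4.5 mm to there, 10 mm to level, 13 mm to the upper stop
- bolt (a joint): how far the bolt is drawn, in m: 0 shot, 0.048 fully drawn, sliding left along the gate towards its hinge (rubs with about 2 N, stays where left). The nose has left the keeper from 0.033 on. While it hangs, the lip stops it at about 0.003
- knob_mid (a point): middle of the bolt's knob: a level steel stem 16 mm thick, pointing out from the rod to the robot's side, with a 24 mm button at its end; free for 15 mm either way along it. 165 mm high while it hangs. With gate shut and bolt shot it lies 63 mm in front of the guard's origin and 98 mm to its right. Rod 18 mm thick, axis 35 mm behind this point. Axes: the guard's, turning with gate and bolt
- keeper_lip (a point): top edge of the keeper's bent-up lip, a steel tongue 4 mm thick and 24 mm wide on the guard's right post, 156 mm high. Beyond it the keeper is open-topped; its upright plate in front of the bolt's nose keeps the gate shut
- fuse_holder: bystander: cream ceramic fuse holder, 85 x 34 x 40 mm, brass screws at its ends; origin under its centre; leave it alone
- headpiece: bystander: orange polycarbonate lamp headpiece lying lens up, 74 mm across, 49 mm high; origin under its centre; leave it alone
- padlock: bystander: brass padlock lying flat, body 46 x 46 x 20 mm, open shackle; origin under its body; leave it alone
- battery: bystander: black lamp battery lying flat, 140 x 110 x 40 mm; origin under its centre; leave it alone
- grease_tin: bystander: round steel grease tin, 64 mm across, 50 mm high; origin under its centre; leave it alone
- screwdriver: bystander: screwdriver lying on the shelf; origin under its middle; leave it alone
- screw_dish: bystander: shallow round steel dish, 100 mm across, 22 mm high; origin under its centre; leave it alone

How it is judged:
By the outcome, as a careful person would: the job done as asked, in the order asked, and still so for the second after the job is handed in, while the arm keeps its last pose, push and grip.
It also fails if it takes over 42 s, if anything falls off the work surface, if the arm or the gripper's body presses on something with over 40 N, if the wrist force passes 120 N, or if a joint passes its speed limit or range.

### The arm

A 6-joint arm with a two-finger parallel gripper is mounted at the origin on the work surface. World frame = base frame: x ahead of the robot, y to its left, z up, the work surface at z = 0. Lengths are in mm, angles in rad, forces in N, time in s.
With the tool pointing down it reaches from about 350 to 850 mm from the base axis. Payload 8.1 kg.
Tool frame: the origin (TCP) lies midway between the tips of the shut fingers; the grasp point (between the pads) lies 19 mm behind it (bot.hold_point_z is the distance from the TCP to the grasp point, in mm); z points along the fingers, y is the direction in which the jaws open and shut (so a half turn about z gives the same grasp; the last joint's range is limited). The gripper opens to 85 mm and grips with 20 to 120 N. Pads are 22 mm wide; open, the fingers measure 114 mm over their backs; the gripper's body (76 mm by 85 mm) begins 54 mm behind the grasp point. The pads swing forward as they close: fully open they stand 13 mm farther back than shut.
Start: joints at [1.043, 0.13, 1.488, -0, 1.523, -0.085], TCP at [257.063, 542.148, 231.292] pointing down, gripper open.
Joint ranges: [-2.96, 2.96], [-0.89, 2.26], [0.02, 2.5], [-1.34, 4.48], [0, 2.73], [-2.66, 2.66]. Speed limits (rad/s): [2.39, 2.39, 2.79, 3.14, 3.14, 3.14].

### API

Orientations are given as [roll, pitch, yaw] about the fixed x, y, z axes, in that order (R = Rz(yaw) Ry(pitch) Rx(roll)).
In Python, from bench import bot, vision, job gives the robot as it stands.
- The arm moves only by the tool drive_tool, never from a script. Its arguments are lists of equal length, an entry for each row: "offset": the shift along the tool's x, y, z in m, a list of three; "roll": the turn about the tool's z in degrees. In form: {"offset": [[x, y, z], ...], "roll": [roll, ...]}. A call has 1 to 5 rows; each row is the pose to reach, as a shift and turn from the pose measured when the call began, along the tool's axes at that moment; what a row does not reach only later rows make up. A row lasts 1/10 s, in which the tool goes at most 50 mm and 8.59 degrees, less where a joint would pass 70% of its speed; a pose out of reach is approached as far as the arm can. A call with a gripper value outside its range is refused whole. "hand" is the finger opening in m, from 0 to 0.0854, set as the call begins (left out, the last holds). The fingers move at their own pace and stop on an object; the grip force is fixed at half the most. Time passes only in rows, so rows that repeat a pose let the fingers close. It gives the time, the measured TCP pose, the force and the opening at its end, in the units of the state.
- bot.sense(): the state, without advancing time (a new reading comes with each control period).
- vision.camera(name): name is "scene" or "top"; returns a dict with "pixels" (420x560x3 uint8, red, green, blue), "depth" (420x560 float32, mm along the optical axis (not along the pixel's ray), 0 where there is no reading), "K" (3x3 intrinsics, pixels), "rvec" (rotation vector, rad) and "tvec" (3), from world to camera coordinates, as OpenCV has them. Camera axes: x right, y down, z forward; pixel columns grow to the right and rows downward; lengths in mm; the calibration is good to about 2 mm. A picture is of the moment at which its call begins.
- job.hand_in(): hands the job in, once; it reports no verdict.
The state is a dict: "time_s": time; "joint_pos": joint angles; "qd": joint speeds; "joint_efforts": joint torques, N m; "tool_pos": TCP position; "ee_rot": TCP orientation; "force": force on the tool from outside, world axes, zero at the start; "ft_torque": the same for the moment, N m; "grip_width": finger opening in mm.
Only numpy, scipy, OpenCV 4.12 (cv2) and the standard library are available. Lean on these libraries where they do the work, as an engineer would, in place of code of your own. Each camera call takes 0.05 s, during which the arm holds its last target. There are 200 camera calls.

## Working session

There is one attempt and no reset: what is moved stays moved. The work goes in short steps, Python scripts to look and compute and a tool call to move; the robot and the scene stay as the last step left them, time stands still between calls to the robot, and variables do not carry over. Pictures are saved under pics/ and viewed, about 8 in all and at most 12, crops included, and the job is handed in when it is done.

Besides the shell and the picture viewer there is one more tool, called after "Request:" as name(argument=value, ...), one argument or row to a line, values as JSON. drive_tool: Moves the arm, as the interface text tells. Its arguments: {"type":"object","properties":{"offset":{"type":"array","items":{"type":"array","items":{"type":"number"}}},"roll":{"type":"array","items":{"type":"number"}},"hand":{"type":"number"}},"required":["offset","roll"]}

```bash
mkdir -p pics
cat > h.py <<'E'
import numpy as np,cv2
from bench import bot,vision,job
def cam(n):
    c=vision.camera(n);c['R']=cv2.Rodrigues(np.array(c['rvec'],float))[0];c['t']=np.array(c['tvec'],float).ravel();return c
def save(c,f,crop=None,s=1):
    im=c['pixels'][:,:,::-1]
    if crop: u0,v0,u1,v1=crop; im=im[v0:v1,u0:u1]
    cv2.imwrite('pics/'+f,cv2.resize(im,None,fx=s,fy=s,interpolation=cv2.INTER_CUBIC))
def world(c,u,v,d=None):
    if d is None: d=c['depth'][int(v),int(u)]
    p=np.linalg.inv(np.array(c['K']))@[u,v,1]*d
    return c['R'].T@(p-c['t'])
def proj(c,P):
    q=np.array(c['K'])@(c['R']@np.array(P,float)+c['t']);return q[:2]/q[2]
E
python3 - <<'E'
from h import *
import pickle
for n in('scene','top'):
    c=cam(n);save(c,n+'0.png',None,1.4);pickle.dump(c,open(n+'0.pkl','wb'));print(n,-c['R'].T@c['t'])
s=bot.sense();print({k:np.round(v,3) for k,v in s.items()})
E
```

```text
scene [1394.68223139  527.84883553 1558.87594062]
top [ 348.07486016   13.41444097 1326.75757045]
{'time_s': np.float64(0.1), 'joint_pos': array([ 1.043,  0.131,  1.489, -0.   ,  1.523, -0.085]), 'qd': array([-0.002, -0.001, -0.003,  0.001, -0.002, -0.001]), 'joint_efforts': array([ 2.0000e-03, -5.7095e+01, -5.0194e+01, -0.0000e+00,  8.0000e-03,
        0.0000e+00]), 'tool_pos': array([256.81 , 541.713, 230.333]), 'ee_rot': array([-3.14 , -0.   ,  2.699]), 'force': array([-0.587, -0.167, -0.414]), 'ft_torque': array([ 0.038, -0.023, -0.005]), 'grip_width': np.float64(85.702)}
```

View pics/scene0.png

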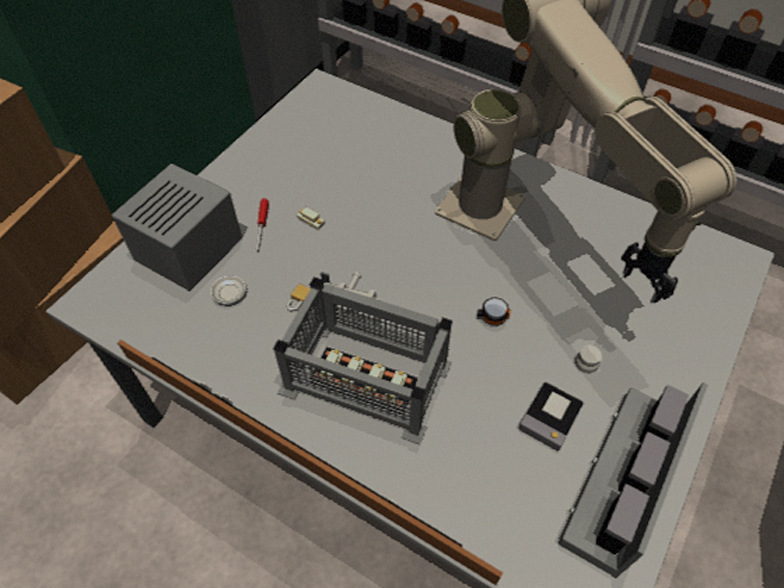

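View pics/top0.png

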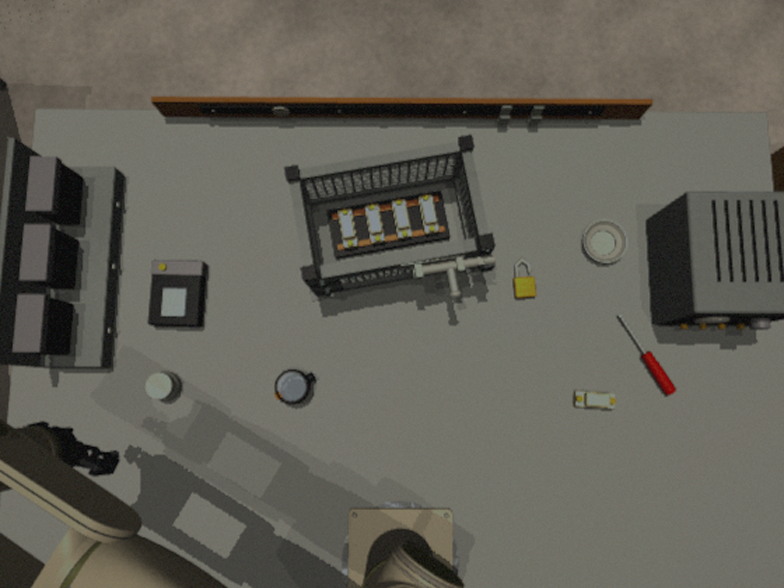

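The top view (1.4x) shows the front posts at about (313,277) and (485,243). The bolt rod runs from (415,270) to (495,262), and the knob stem points towards the robot, ending at about (455,292). I'll enlarge this area.

Run:
```python
from h import *
import pickle
c=pickle.load(open('top0.pkl','rb'));save(c,'top0c.png',(210,160,370,225),5)
np.set_printoptions(suppress=True,precision=0,linewidth=200)
for p in [(223,193),(346,173),(325,206),(323,200),(325,192),(310,192),(340,188),(350,187),(260,195),(280,191)]: print(p,world(c,*p))
```

```text
(223, 193) [576. 169. 211.]
(346, 173) [ 633. -156.  204.]
(325, 206) [ 549. -103.  172.]
(323, 200) [566. -98. 169.]
(325, 192) [ 588. -104.  168.]
(310, 192) [587. -62. 173.]
(340, 188) [ 601. -145.  162.]
(350, 187) [ 604. -173.  162.]
(260, 195) [578.  74. 173.]
(280, 191) [590.  19. 170.]
```

View pics/top0c.png

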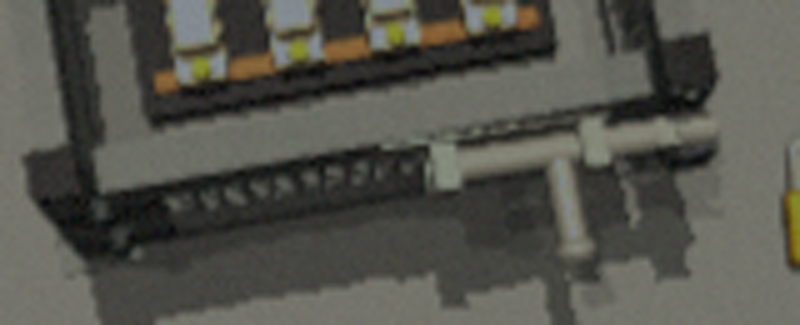

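The crop shows the stem running from crop (563,165) to (573,250), so its middle is near image pixel (323.6,201). The rail line gives the guard's yaw. I'll refine both against the given heights and compute the first move.

```bash
cat >> h.py <<'E'
from scipy.spatial.transform import Rotation as Ro
def onz(c,u,v,z):
    o=-c['R'].T@c['t'];d=world(c,u,v,1000.)-o
    return o+d*(z-o[2])/d[2]
def go(P,yaw):  # offset (m) and roll (deg) to TCP P, tool down
    s=bot.sense();R=Ro.from_euler('xyz',s['ee_rot']).as_matrix()
    y=s['ee_rot'][2];dy=(yaw-y+np.pi)%(2*np.pi)-np.pi
    print('t',s['time_s'],'tcp',np.round(s['tool_pos'],1),'rot',np.round(s['ee_rot'],3),'F',np.round(s['force'],1),'w',round(s['grip_width'],1))
    print('offset',np.round(R.T@(np.array(P)-s['tool_pos'])/1000,4),'roll',round(-np.degrees(dy),2))
E
python3 - <<'E'
from h import *
import pickle
np.set_printoptions(suppress=True,precision=1,linewidth=200)
c=pickle.load(open('top0.pkl','rb'))
f=lambda u,v,z:onz(c,210+u/5,160+v/5,z)
a,b=f(100,192,195),f(652,97,195);print('rail edge',a,b,np.arctan2(b[0]-a[0],a[1]-b[1]))
a,b=f(470,162,177),f(712,130,170);print('rod',a,b,np.arctan2(b[0]-a[0],a[1]-b[1]))
print('stem root/mid/button end',f(563,165,173),f(568,205,173),f(574,255,168), f(573,240,177))
D=c['depth']; 
# cloud of knob & rod
v,u=np.mgrid[180:215,300:356];W=np.array([world(c,x,y) for x,y in zip(u.ravel(),v.ravel())])
m=(W[:,2]>150)&(W[:,2]<182)&(W[:,0]<577)
print(W[m][np.argsort(W[m][:,0])])
m=(W[:,2]>200)&(W[:,2]<210);print('posttop',W[m].mean(0))
go([560,-101,250],3.31)
E
```

```text
rail edge [564.3 152.1 195. ] [ 617.2 -142.4  195. ] 0.17784003873540072
rod [585.1 -45.7 177. ] [ 604.9 -178.4  170. ] 0.14814807750847084
stem root/mid/button end [584.4 -96.5 173. ] [562.4 -99.  173. ] [ 535.7 -102.5  168. ] [ 542.5 -101.1  177. ]
[[ 532.2  -99.8  172.7]
 [ 532.4  -97.2  171.6]
 [ 532.9  -94.8  168.7]
 [ 533.2  -92.3  166.4]
 [ 534.6 -107.7  175.5]
 [ 534.6 -102.3  175.2]
 [ 534.9  -94.4  172.9]
 [ 535.1  -99.9  171.9]
 [ 535.1 -105.3  171.9]
 [ 535.3  -97.3  170.7]
 [ 535.6  -92.1  168.4]
 [ 535.6 -111.1  168.9]
 [ 536.9 -102.1  177.8]
 [ 537.3 -105.   175.6]
 [ 537.4  -97.   174.5]
 [ 537.4 -107.8  174.7]
 [ 537.5  -99.7  174. ]
 [ 537.6 -110.6  173.3]
 [ 537.9  -94.6  171.1]
 [ 538.   -91.9  170.6]
 [ 539.5  -99.3  178.2]
 [ 540.1 -102.4  175.1]
 [ 540.1  -97.   175. ]
 [ 540.1  -94.3  174.8]
 [ 540.1 -110.5  175. ]
 [ 540.2 -105.1  174.6]
 [ 540.5 -108.   172.7]
 [ 541.7  -92.5  164.7]
 [ 542.3  -99.4  178.2]
 [ 542.9 -107.8  174.8]
 [ 542.9 -102.5  174.4]
 [ 543.3  -94.6  172. ]
 [ 543.3 -105.4  172.1]
 [ 543.4  -97.4  171.2]
 [ 543.5 -110.9  171.1]
 [ 545.1 
[... 1298 characters left out ...]
35.4  164.3]
 [ 569.6  -90.1  163.5]
 [ 570.2  -37.7  174. ]
 [ 570.7  -92.1  172.3]
 [ 570.8  -97.5  172.3]
 [ 570.8 -100.2  172.3]
 [ 571.1  -95.   170.3]
 [ 571.5  -89.7  168.3]
 [ 571.8 -103.4  167.3]
 [ 573.5  -94.8  172.5]
 [ 573.6  -92.1  171.9]
 [ 573.8 -100.4  170.9]
 [ 573.8  -89.5  170.5]
 [ 574.1  -97.8  169.2]
 [ 574.2  -37.4  181.9]
 [ 575.   -87.4  164.4]
 [ 575.7  -91.9  175. ]
 [ 575.9  -43.2  173.4]
 [ 575.9  -40.5  173.1]
 [ 576.   -94.7  173.7]
 [ 576.5  -97.7  171.2]]
posttop [nan nan nan]
t 0.1 tcp [256.8 541.7 230.3] rot [-3.1 -0.   2.7] F [-0.6 -0.2 -0.4] w 85.7
offset [-0.5 -0.5 -0. ] roll -35.02<stdin>:14: RuntimeWarning: Mean of empty slice.
  ret = um.true_divide(
```

Request:
drive_tool(
  offset=[
    [-0.035, -0.03, -0.01],
    [-0.07, -0.06, -0.02],
    [-0.108, -0.09, -0.025],
    [-0.146, -0.12, -0.025],
    [-0.184, -0.15, -0.025],
  ],
  roll=[-7, -14, -21, -28, -35],
  hand=0.05,
)

```text
time_s: 0.6
tool_pos: [359.1, 325.7, 255.5]
ee_rot: [-3.14, -0.001, -2.968]
force: [1.0, -0.4, -0.0]
grip_width: 49.8
```

```bash
python3 -c "
from h import *
go([560,-98.5,250],3.307)"
```

```text
t 0.6 tcp [359.1 325.7 255.5] rot [-3.140e+00 -1.000e-03 -2.968e+00] F [ 1.  -0.4 -0. ] w 49.8
offset [-0.1245 -0.4525  0.006 ] roll 0.48
```

Request:
drive_tool(
  offset=[
    [-0.012, -0.046, 0],
    [-0.024, -0.092, 0],
    [-0.036, -0.138, 0],
    [-0.048, -0.184, 0],
    [-0.06, -0.23, 0],
  ],
  roll=[0, 0, 0, 0, 0],
)

```text
time_s: 1.1
tool_pos: [458.2, 107.6, 255.5]
ee_rot: [-3.14, -0.001, -2.968]
force: [0.8, 0.2, -0.0]
grip_width: 50.0
```

Request:
drive_tool(
  offset=[
    [-0.012, -0.046, 0],
    [-0.024, -0.092, 0],
    [-0.036, -0.138, 0],
    [-0.048, -0.184, 0],
    [-0.06, -0.215, 0],
  ],
  roll=[0, 0, 0, 0, 0],
)

```text
time_s: 1.6
tool_pos: [554.7, -96.9, 255.1]
ee_rot: [-3.14, -0.002, -2.97]
force: [-0.4, 0.4, -0.1]
grip_width: 50.0
```

```bash
python3 -c "
from h import *
go([560,-98.5,215],3.307)
c=cam('top');save(c,'top1.png',(250,130,390,235),5)
c=cam('scene');save(c,'sc1.png',(190,180,350,300),5)"
```

```text
t 1.6 tcp [554.7 -96.9 255.1] rot [-3.14e+00 -2.00e-03 -2.97e+00] F [-0.4  0.4 -0.1] w 50.0
offset [-0.0051 -0.0024  0.0401] roll 0.37
```

View pics/top1.png

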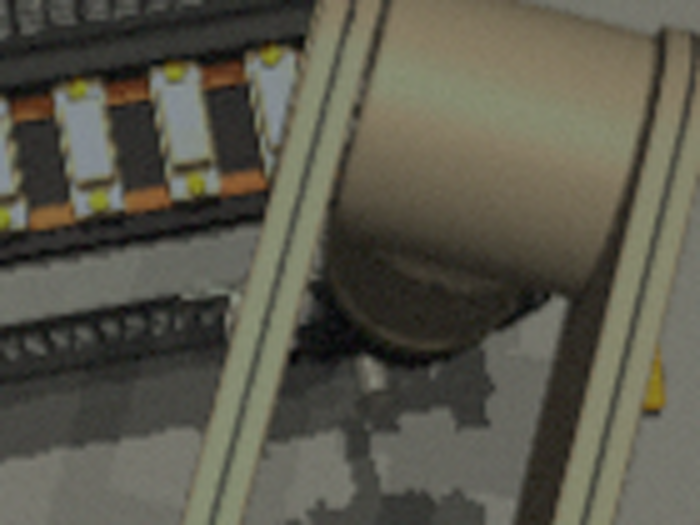

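The top view only shows the button tip, at crop (372,375), just ahead of the wrist, which is consistent. I'll descend astride the stem with the jaws 50 mm open.

Request:
drive_tool(
  offset=[
    [-0.004, -0.0024, 0.025],
    [-0.005, -0.0024, 0.05],
    [-0.005, -0.0024, 0.075],
    [-0.005, -0.0024, 0.095],
    [-0.005, -0.0024, 0.109],
  ],
  roll=[0, 0, 0, 0, 0],
)

```text
time_s: 2.2
tool_pos: [558.9, -98.4, 143.2]
ee_rot: [-3.141, -0.005, -2.972]
force: [0.8, -0.4, -0.5]
grip_width: 49.5
```

```bash
python3 -c "
from h import *
go([560,-98.5,146],3.307)
c=cam('scene');save(c,'sc2.png',(190,180,310,270),6)"
```

```text
t 2.2 tcp [558.9 -98.4 143.2] rot [-3.141 -0.005 -2.972] F [ 0.8 -0.4 -0.5] w 49.5
offset [-0.0011 -0.0002 -0.0028] roll 0.27
```

View pics/sc2.png

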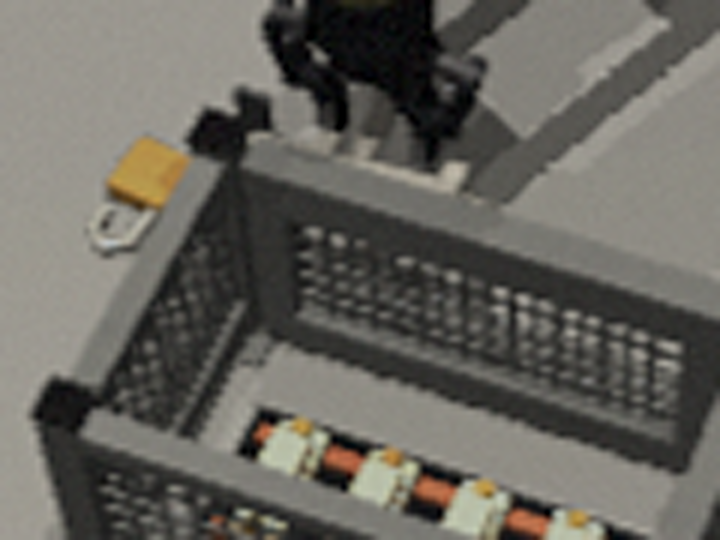

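The fingers stand either side of the stem, with no contact force. Next I raise slightly and close in stages.

Request:
drive_tool(
  offset=[
    [-0.001, 0, -0.0025],
    [-0.001, 0, -0.0025],
    [-0.001, 0, -0.0025],
    [-0.001, 0, -0.0025],
  ],
  roll=[0, 0, 0, 0],
  hand=0.022,
)

```text
time_s: 2.65
tool_pos: [559.7, -98.3, 145.0]
ee_rot: [-3.141, -0.006, -2.972]
force: [-0.1, 0.2, -0.5]
grip_width: 22.0
```

Request:
drive_tool(
  offset=[
    [0, 0, 0],
    [0, 0, 0],
    [0, 0, 0],
    [0, 0, 0],
  ],
  roll=[0, 0, 0, 0],
  hand=0.0,
)

```text
time_s: 3.05
tool_pos: [559.9, -98.5, 145.4]
ee_rot: [-3.141, -0.005, -2.972]
force: [-2.0, -0.1, 2.4]
grip_width: 13.9
```

Request:
drive_tool(
  offset=[
    [0, 0, -0.002],
    [0, 0, -0.004],
    [0, 0, -0.006],
    [0, 0, -0.008],
    [0, 0, -0.009],
  ],
  roll=[0, 0, 0, 0, 0],
)

```text
time_s: 3.55
tool_pos: [559.5, -98.4, 154.0]
ee_rot: [-3.141, -0.006, -2.971]
force: [0.1, -1.3, -11.1]
grip_width: 14.1
```

```bash
python3 -c "
from h import *
go([560,-98.5,155],3.307)
c=cam('top');save(c,'top3.png',(270,150,370,225),7)"
```

```text
t 3.55 tcp [559.5 -98.4 154. ] rot [-3.141 -0.006 -2.971] F [  0.1  -1.3 -11.1] w 14.1
offset [-0.0004 -0.0002 -0.001 ] roll 0.28
```

View pics/top3.png

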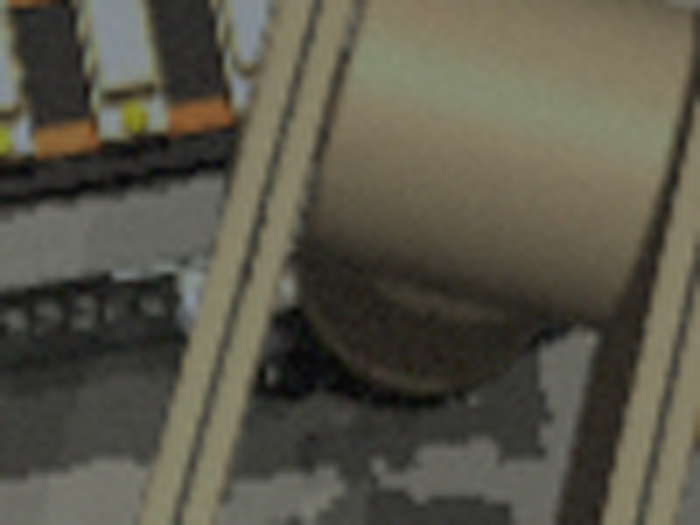

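The arm hides the bolt from above. The vertical force is -11 N (weight and stem friction), so the bolt is loaded. I'll pull gently and watch for the lip.

Request:
drive_tool(
  offset=[
    [0, 0.001, -0.001],
    [0, 0.003, -0.001],
    [0, 0.005, -0.001],
    [0, 0.007, -0.001],
    [0, 0.008, -0.001],
  ],
  roll=[0, 0, 0, 0, 0],
)

```text
time_s: 4.1
tool_pos: [557.9, -90.2, 154.9]
ee_rot: [-3.141, -0.007, -2.971]
force: [0.0, -1.4, -11.9]
grip_width: 13.9
```

Request:
drive_tool(
  offset=[
    [0, 0.004, 0],
    [0, 0.008, 0],
    [0, 0.012, 0],
    [0, 0.016, 0],
    [0, 0.017, 0],
  ],
  roll=[0, 0, 0, 0, 0],
)

```text
time_s: 4.6
tool_pos: [554.8, -72.8, 154.7]
ee_rot: [3.141, -0.007, -2.971]
force: [-0.9, -1.7, -12.5]
grip_width: 14.1
```

Request:
drive_tool(
  offset=[
    [0, 0.004, 0],
    [0, 0.008, 0],
    [0, 0.012, 0],
    [0, 0.016, 0],
    [0, 0.0175, 0],
  ],
  roll=[0, 0, 0, 0, 0],
)

```text
time_s: 5.1
tool_pos: [551.5, -55.0, 154.5]
ee_rot: [3.141, -0.008, -2.97]
force: [-1.4, -1.7, -12.6]
grip_width: 13.9
```

```bash
python3 -c "
from h import *
go([560,-98.5,155],3.307)
c=cam('scene');save(c,'sc4.png',(190,180,310,270),6)"
```

```text
t 5.1 tcp [551.5 -55.  154.5] rot [ 3.141 -0.008 -2.97 ] F [ -1.4  -1.7 -12.6] w 13.9
offset [-0.001  -0.0443 -0.0005] roll 0.33
```

View pics/sc4.png

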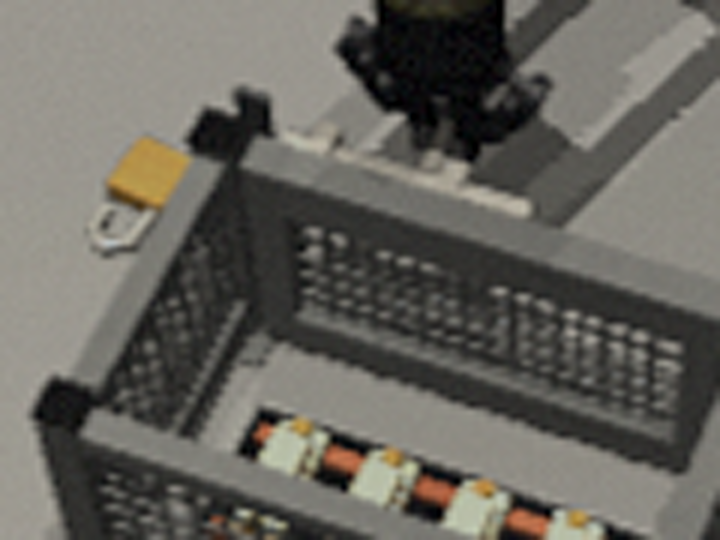

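The tail of the bolt has moved from crop (465,180) to (530,208). The tool travelled 44 mm with at most 2 N along the pull, and the gate is still shut. Now I swing about the hinge, which lies at tool (-51, +209) mm, turning the tool with the gate.

Request:
drive_tool(
  offset=[
    [0.0042, 0.0011, 0],
    [0.0104, 0.0028, 0],
    [0.0165, 0.0047, 0],
    [0.0206, 0.0061, 0],
    [0.0226, 0.0069, 0],
  ],
  roll=[1.15, 2.86, 4.58, 5.73, 6.3],
)

```text
time_s: 5.65
tool_pos: [527.5, -51.8, 154.6]
ee_rot: [3.141, -0.008, -3.082]
force: [2.8, 0.1, -15.7]
grip_width: 14.4
```

Request:
drive_tool(
  offset=[
    [0.0042, 0.0011, 0],
    [0.0104, 0.0028, 0],
    [0.0165, 0.0047, 0],
    [0.0206, 0.0061, 0],
    [0.0226, 0.0069, 0],
  ],
  roll=[1.15, 2.86, 4.58, 5.73, 6.3],
)

```text
time_s: 6.15
tool_pos: [504.1, -46.4, 154.8]
ee_rot: [-3.141, -0.008, 3.09]
force: [2.2, -1.2, -17.6]
grip_width: 14.3
```

```bash
python3 -c "
from h import *
go([560,-98.5,155],3.307-.33)
c=cam('top');save(c,'top5.png',(210,140,370,235),5)"
```

```text
t 6.15 tcp [504.1 -46.4 154.8] rot [-3.141 -0.008  3.09 ] F [  2.2  -1.2 -17.6] w 14.3
offset [-0.0585 -0.0492 -0.0006] roll 6.49
```

View pics/top5.png

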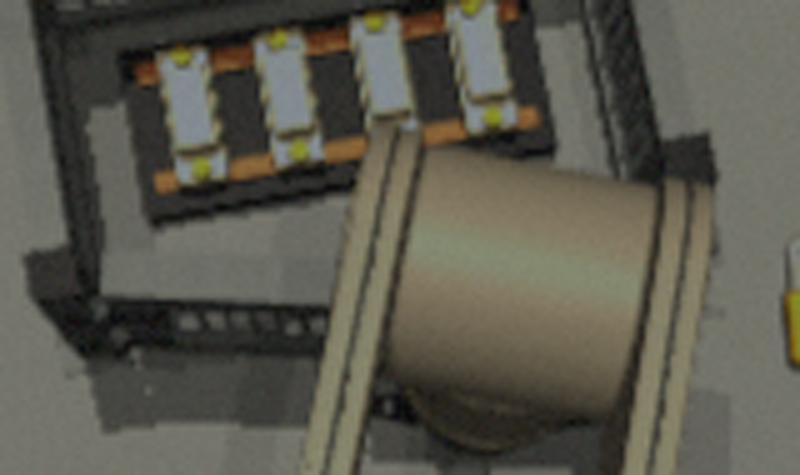

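The gate follows: its left part now runs from crop (100,300) to (330,320), about 0.22 rad open. One more stage will bring it to about 0.33.

Request:
drive_tool(
  offset=[
    [0.0042, 0.0011, 0],
    [0.0104, 0.0028, 0],
    [0.0165, 0.0047, 0],
    [0.0206, 0.0061, 0],
    [0.0228, 0.0069, 0],
  ],
  roll=[1.15, 2.86, 4.58, 5.73, 6.4],
)

```text
time_s: 6.7
tool_pos: [481.3, -38.2, 154.9]
ee_rot: [-3.14, -0.008, 2.977]
force: [3.1, -1.5, -17.6]
grip_width: 14.5
```

Request:
drive_tool(
  offset=[
    [0, 0, 0],
    [0, 0, 0],
    [0, 0, 0],
  ],
  roll=[0, 0, 0],
)

```text
time_s: 7.0
tool_pos: [481.4, -38.2, 154.9]
ee_rot: [-3.14, -0.008, 2.978]
force: [2.8, -0.2, -14.9]
grip_width: 14.0
```

```bash
python3 -c "
from h import *
go([560,-98.5,155],3.307-.33);print(np.round(bot.sense()['qd'],4))
import pickle
c=cam('top');save(c,'top6.png',(210,140,370,235),5);pickle.dump(c,open('top6.pkl','wb'))
c=cam('scene');save(c,'sc6.png',(190,170,310,260),6);pickle.dump(c,open('sc6.pkl','wb'))"
```

```text
t 7.0 tcp [481.4 -38.2 154.9] rot [-3.14  -0.008  2.978] F [  2.8  -0.2 -14.9] w 14.0
offset [-0.0874 -0.0467 -0.0007] roll 0.05
[ 0.0003  0.002  -0.0019  0.0015  0.0009  0.0009]
```

View pics/sc6.png

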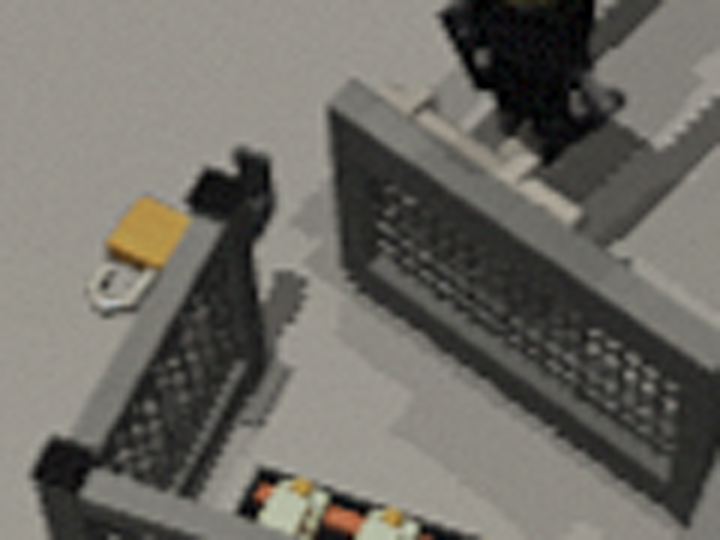

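View pics/top6.png

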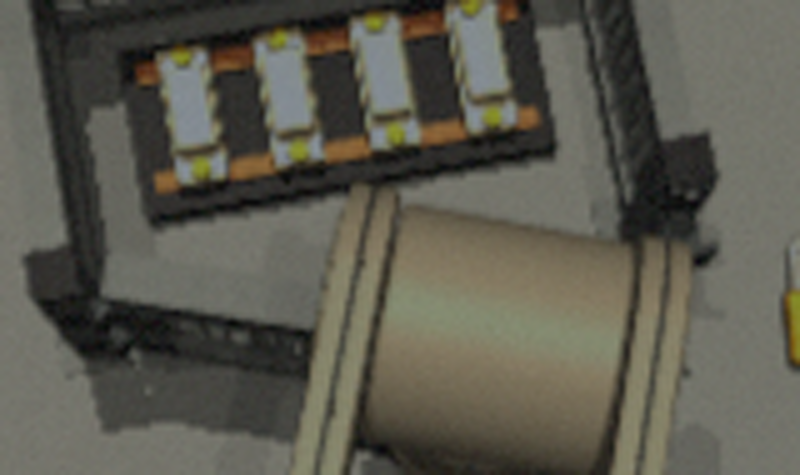

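```bash
python3 -c "
from h import *
import pickle
c=pickle.load(open('sc6.pkl','rb'))
f=lambda u,v,z:onz(c,190+u/6,170+v/6,z)
a,b=f(333,106,195),f(716,369,195);print('rear edge',a,b,np.arctan2(b[0]-a[0],b[1]-a[1]), 'front corner',f(353,79,195))
c=pickle.load(open('scene0.pkl','rb'));g=lambda u,v,z:onz(c,190+u/6,180+v/6,z)
# prior, shut: knob (560,-98.5)=O+R(-63,-98)
a=.17;R=np.array([[np.cos(a),-np.sin(a)],[np.sin(a),np.cos(a)]])
O=np.array([560,-98.5])-R@[-63,-98];print('O',O,'hinge',O+R@[-12,155],'edge shut',O+R@[-12,-150])
for t in(.30,.33,.36):
  q=np.array([[np.cos(t),np.sin(t)],[-np.sin(t),np.cos(t)]]);print(t,O+R@([-12,155]+q@[0,-305]))
c=cam('scene');print(bot.sense()['time_s'])
"
```

```text
rear edge [ 540.39417101 -139.06424523  195.        ] [583.69066482 151.79645351 195.        ] 0.1477713833440737 front corner [ 516.61976714 -140.434965    195.        ]
O [605.51197011   8.74579515] hinge [567.4616888  159.48124583] edge shut [ 619.06230526 -141.12210808]
0.3 [ 527.9232753  -142.94513175]
0.33 [ 518.86963578 -141.6230756 ]
0.36 [ 509.85972583 -140.03004588]
7.15
```

The measured gate edge of (517,-140) matches 0.33 rad, where (519,-142) is expected. The bolt is drawn and held, and the arm is still, so I'm handing in.

```bash
python3 -c "
from bench import job
print(job.hand_in())"
```

```text
the job is handed in; nothing more can be done
None
```

The gate is open about 10 cm at its free edge, held still against its spring, with the bolt drawn. I handed the job in at about 7.2 s of the 42 s allowed.

- **Bolt:** I gripped the knob stem from above, lifted it about 9.5 mm to roughly level, and drew the bolt about 44 mm with the gate shut. The pull never met more than about 2 N, so there was no wrenching at the keeper.
- **Gate:** I swung it about its hinge in three stages, turning the tool with it, and stopped there with the stem still gripped.

**Last checks:**
- **Opening:** the gate's top front corner measured (517, -140) mm, against about (519, -142) expected at 0.33 rad. The slope of the rail's rear edge gave 0.32 rad.
- **Arm:** joint speeds were about zero. The wrist force was about 15 N (17.6 N at most), mostly downward, which I put down to the weight of the bolt and barrel.
- **Grip:** the jaws read 14 mm on the 16 mm stem. I did not find out why, but the grip did not visibly slip.
- **Not seen directly:** the arm hid the knob from the top camera. That the bolt is still drawn rests on the scene picture of the rod and on how far the tool travelled.

I moved nothing else on the shelf on purpose. I did not check each item again at the end.

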